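# Set the press stop: touch, then back off four clicks

### The arm

A 7-joint arm with a two-finger parallel gripper is mounted at the origin on a cart in front of the work surface, level with it; the furniture and walls round the work are solid. World frame = base frame: x ahead of the robot, y to its left, z up, the work surface at z = 0. Lengths are in m, angles in rad, forces in N, time in s.
With the tool pointing down it reaches from about 0.425 to 0.925 m from the base axis. Payload 6.8 kg.
Tool frame: the origin (TCP) lies on the centre line of the jaws, within the pads' length; the fingertips stand bot.tip_reach ahead of it and the grasp point (between the pads) lies 3 mm ahead of it (bot.tip_reach is the distance from the TCP to the fingertips, in m); z points along the fingers, y is the line along which they close (so a half turn about z gives the same grasp; the last joint's range is limited). The gripper opens to 85 mm and grips with 20 to 120 N. Pads are 22 mm wide; open, the fingers measure 114 mm over their backs; the gripper's body (76 mm by 85 mm) begins 54 mm behind the grasp point. The pads swing forward as they close: fully open they stand 13 mm farther back than shut.
Start: joints at [-1.248, 0.477, 0.022, 1.555, -0.011, 1.109, -0.083], TCP at [0.282, 0.613, 0.253] pointing down, gripper open.
Joint ranges: [-2.96, 2.96], [-0.34, 2.1], [-1.41, 1.46], [0.24, 2.44], [-1.37, 4.51], [0.17, 1.92], [-2.96, 2.96]. Speed limits (rad/s): [2.39, 2.39, 3.14, 3.14, 3.14, 3.14, 3.14].

### API

Orientations are given as a unit quaternion [w, x, y, z].
In Python, from station import bot gives the robot as it stands.
- The arm moves only by the tool jog_arm, never from a script. Its argument "deltas" is a list of rows, each a list of 7 numbers: the shift along the world's x, y, z in m, then the turn, a rotation vector about the world's x, y, z in rad, then the opening, from 0 (shut) to 1 (fully open). In form: [[x, y, z, rx, ry, rz, grip], ...]. A call has 1 to 10 rows; each row shifts and turns the commanded pose from where the row before left it; what a row does not reach is not made up. A row lasts 1/10 s, in which the tool goes at most 50 mm and 8.59 degrees, less where a joint would pass 70% of its speed; a pose out of reach is approached as far as the arm can. A call with a gripper value outside its range is refused whole. The fingers move at their own pace and stop on an object; "newtons" is the grip in N (left out, the last holds). Time passes only in rows, so rows that do not move let the fingers close. It gives the time, the measured TCP pose, the force, the opening and the grip force at its end, in the units of the state.
- bot.get_obs(): the state, without advancing time (a new reading comes with each control period).
- bot.read_camera(name): name is "side" or "top"; returns a dict with "img" (384x512x3 uint8, red, green, blue), "K" (3x3 intrinsics, pixels), "eye" and "attitude" of the camera in the world. Camera axes: x right, y down, z forward; pixel columns grow to the right and rows downward; lengths in m; the calibration is good to about 2 mm. A picture is of the moment at which its call begins. There is no depth.
- bot.hand_in(): hands the job in; it is judged then, once.
The state is a dict: "t": time; "q": joint angles; "joint_vel": joint speeds; "joint_torque": joint torques, N m; "eef_pos": TCP position; "tool_rot": TCP orientation; "contact_force": force on the tool from outside, world axes, zero at the start; "torque": the same for the moment, N m; "gripper_width": opening from 0.0 (shut) to 1.0 (fully open); "grasp_force": force on a finger pad.
Only numpy, scipy, OpenCV 4.12 (cv2) and the standard library are available. Lean on these libraries where they do the work, as an engineer would, in place of code of your own. Each camera call takes 0.05 s, during which the arm holds its last target. There are 200 camera calls.

### The job

Set the clearance of the small setting stand: turn the ring on its top clockwise (seen from above) until the foot below just touches the anvil - feel for it and do not force it - then back the ring off four clicks and let go. One click is 1/24 of a turn. Do not disturb the loose things lying round the stand.

Things in the scene. Friction and masses are not known exactly. Their poses are not given: they have to be found in the camera images.
- stand: Fixed setting stand: grey base plate 120 x 130 x 14 mm, two steel columns carrying an aluminium bridge 68 x 124 mm (along the stand's x and y) whose top is 124 mm above the desk; on the bridge sits the adjusting ring. Origin: centre of the underside of the base, z up, on the ring's axis.
- ring_top (a point): Centre of the top of the dark ribbed adjusting ring, on its axis, 153 mm above the desk. The ring is 56 mm across, 26 mm high, 3 mm clear of the bridge, and keeps its height. A light pointer bar on top runs from the middle to the rim along the point's -x. Grip it across the rim from above in any direction. Nothing within 100 mm of the axis is higher. z up, turns with the ring.
- ring (a joint): Ring angle in rad, growing clockwise seen from above. Clockwise lowers the foot 60 mm a turn (0.167 mm a degree). It clicks 24 times a turn (every 0.262 rad): let go, it tends to settle into a notch, up to 0.13 rad off. Turning it free takes up to 0.1 Nm, rippling with the clicks. Range -0.5 to 4.5; starts at 0 to 0.6; the foot meets the anvil 1.5 to 3.5 rad further on.
- anvil_seat (a point): Centre of the base plate's top (14 mm above the desk), where the steel anvil stands under the brass foot. The anvil's height differs each time and is not given. The foot is stiffly sprung: past first contact its force grows about 3 N and the ring's torque about 0.03 Nm per degree of ring. 4 N make a touch; over 60 N (18 degrees) is forcing it.
- padlock_brass: Loose padlock 63 x 42 x 15 mm lying on the desk; a bystander. Origin: centre of its underside.
- lock_cylinder: Loose grey lock cylinder 38 x 68 x 17 mm lying on the desk; a bystander. Origin: centre of its underside.
- tape_roll: Loose roll of tape 84 mm across, 19 mm high, lying on the desk; a bystander. Origin: centre of its underside.
Mind the look-alikes: they are no part of the job. There is more than one size of the stand; the job needs the larger.

How it is judged:
By the outcome, as a careful person would: the job done as asked, in the order asked, and still so for the second after the job is handed in, with the robot touching nothing.
It also fails if it takes over 72 s, if anything falls off the work surface, if the arm or the gripper's body presses on something with over 40 N, if the wrist force passes 120 N, or if a joint passes its speed limit or range.

## Working session

There is one attempt and no reset: what is moved stays moved. The work goes in short steps, Python scripts to look and compute and a tool call to move; the robot and the scene stay as the last step left them, time stands still between calls to the robot, and variables do not carry over. Pictures are saved under pics/ and viewed, at most 10 in all, crops included, and the job is handed in when it is done.

Besides the shell and the picture viewer there is one more tool, called after "Request:" as a command line: name --pt "numbers of a row" for each row, then --argument value for the rest. jog_arm: Moves the arm, as the interface text tells. Its arguments: {"type":"object","properties":{"deltas":{"type":"array"},"newtons":{"type":"number"}},"required":["deltas"]}

```bash
mkdir -p pics
python3 - <<'E'
from station import bot
import cv2,numpy as np
for n in("top","side"):
    c=bot.read_camera(n); cv2.imwrite(f"pics/{n}0.png",c["img"][:,:,::-1]); print(n,c["K"].tolist(),c["eye"],c["attitude"])
o=bot.get_obs(); print(o, bot.tip_reach)
E
```

```text
top [[397.25118199150984, 0.0, 256.04271314763673], [0.0, 397.25118199150984, 197.3012265105822], [0.0, 0.0, 1.0]] [0.54001891 0.1362571  1.1055472 ] [-0.02525437  0.71328814 -0.69991767  0.02641045]
side [[403.02533906931325, 0.0, 255.53249318963145], [0.0, 403.02533906931325, 194.70841017733832], [0.0, 0.0, 1.0]] [ 0.59854383 -0.84240299  0.87178686] [-0.43576067  0.8997575  -0.02320127  0.00328227]
{'t': 0.1, 'q': array([-1.24807882,  0.47769454,  0.02231917,  1.55631957, -0.01149715,
        1.10927776, -0.08307942]), 'joint_vel': array([ 0.00101059, -0.00212273,  0.00058011, -0.00262639, -0.0003872 ,
       -0.00135429,  0.00014289]), 'joint_torque': array([ 4.62111479e-03, -5.97756350e+01,  1.61383040e+00, -2.81950468e+01,
        1.29383476e-02,  5.12204570e-03, -2.99759654e-05]), 'eef_pos': array([0.2816842 , 0.61289296, 0.25245173]), 'tool_rot': array([-1.16521574e-04,  2.13715872e-01,  9.76895547e-01, -7.77043252e-04]), 'contact_force': array([-0.49557291, -1.35728229,  0.6303729 ]), 'torque': array([ 0.0482184 , -0.0394784 , -0.01222836]), 'grasp_force': 0.0, 'gripper_width': 1.0002823436422752} 0.022
```

View pics/top0.png

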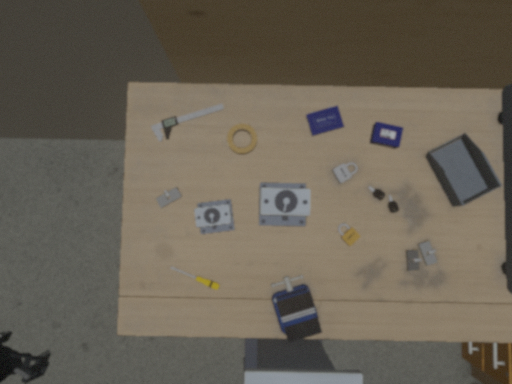

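View pics/side0.png

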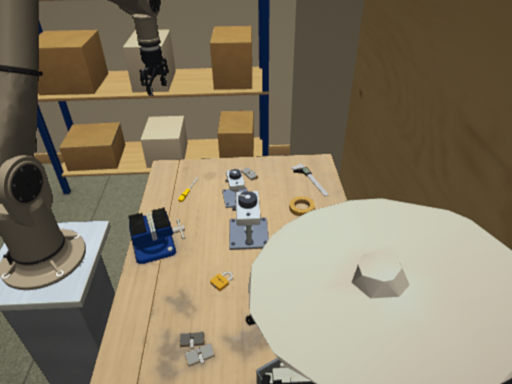

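The top view shows the larger stand at about (285,204), its dark ring at (286,201), and the smaller look-alike at (213,216). Next I measure the ring.

```bash
cat > h.py <<'E'
from station import bot
import cv2,numpy as np
from scipy.spatial.transform import Rotation as R
def rot(c):
    q=c["attitude"]; return R.from_quat([q[1],q[2],q[3],q[0]]).as_matrix()
def ray(c,uv,z):
    d=rot(c)@np.linalg.inv(c["K"])@np.array([uv[0],uv[1],1.]); e=np.array(c["eye"])
    return e+d*(z-e[2])/d[2]
def proj(c,p):
    x=c["K"]@(rot(c).T@(np.array(p)-c["eye"])); return x[:2]/x[2]
E
python3 - <<'E'
from h import *
c=bot.read_camera("top"); im=c["img"]; g=cv2.cvtColor(im,cv2.COLOR_RGB2GRAY)
x0,y0=250,170
cr=g[y0:y0+65,x0:x0+70]
m=(cr<105).astype(np.uint8)
m[:8]=0
for k in cv2.findContours(m,cv2.RETR_EXTERNAL,cv2.CHAIN_APPROX_NONE)[0]:
    if cv2.contourArea(k)>60:
        (u,v),r=cv2.minEnclosingCircle(k); uv=(u+x0,v+y0); print(cv2.contourArea(k),uv,r,ray(c,uv,.153), r*(c["eye"][2]-.153)/c["K"][0,0])
ls=(g[y0:y0+65,x0:x0+70]>135)
print(ray(c,(285,204),0.),ray(c,(295,204),0),ray(c,(285,214),0))
cv2.imwrite("pics/crop.png",cv2.resize(im[y0:y0+65,x0:x0+70,::-1],None,fx=8,fy=8,interpolation=cv2.INTER_CUBIC))
s=bot.read_camera("side"); 
si=s["img"][185:255,215:285,::-1]
cv2.imwrite("pics/crops.png",cv2.resize(si,None,fx=8,fy=8,interpolation=cv2.INTER_CUBIC))
E
```

```text
271.5 (285.56756591796875, 200.6756763458252) 10.949382781982422 [0.60298709 0.06426211 0.153     ] 0.02625493499508675
[0.60378632 0.05415568 0.        ] [0.60431512 0.02627947 0.        ] [0.57592484 0.05377912 0.        ]
```

View pics/crop.png

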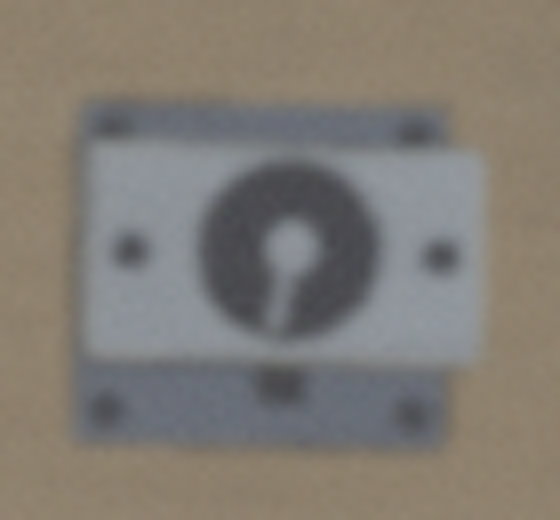

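View pics/crops.png

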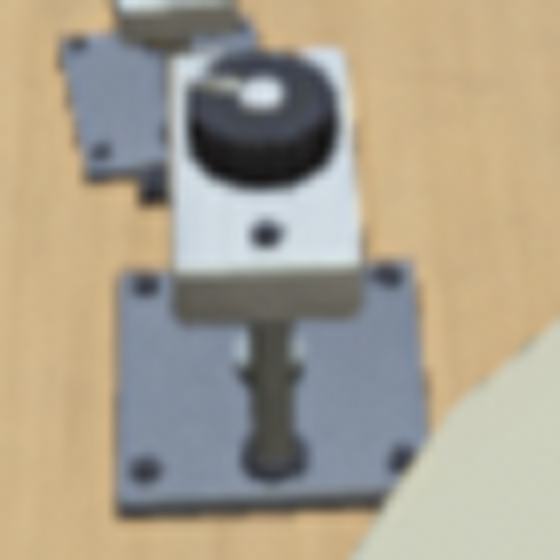

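Request:
jog_arm --pt "0.02 -0.034 0 0 0 0 1" --pt "0.02 -0.034 0 0 0 0 1" --pt "0.02 -0.034 0 0 0 0 1" --pt "0.02 -0.034 0 0 0 0 1" --pt "0.02 -0.034 0 0 0 0 1" --pt "0.02 -0.034 0 0 0 0 1" --pt "0.02 -0.034 0 0 0 0 1" --pt "0.02 -0.034 0 0 0 0 1" --pt "0.02 -0.034 0 0 0 0 1" --pt "0.02 -0.034 0 0 0 0 1"

```text
t: 1.2
eef_pos: [0.4824, 0.2718, 0.2533]
tool_rot: [-0.0, 0.214, 0.977, 0.0]
contact_force: [0.1, -0.4, 0.6]
gripper_width: 1.0
grasp_force: 0.0
```

Run:
```python
from h import *
o=bot.get_obs(); print(o['t'],o['q'].round(3),o['eef_pos'],o['tool_rot'])
s=bot.read_camera("side"); print(proj(s,[.603,.064,.153]))
```

```text
1.2 [-0.75   0.277  0.15   1.857 -0.048  1.01   0.561] [0.48240299 0.27181001 0.2533407 ] [-6.61856133e-06  2.13710520e-01  9.76897032e-01  5.19282722e-05]
[246.57798544 195.53789984]
```

Request:
jog_arm --pt "0.0121 -0.0208 0 0 0 0.14 1" --pt "0.0121 -0.0208 0 0 0 0.14 1" --pt "0.0121 -0.0208 0 0 0 0.14 1" --pt "0.0121 -0.0208 0 0 0 0.14 1" --pt "0.0121 -0.0208 0 0 0 0.14 1" --pt "0.0121 -0.0208 0 0 0 0.14 1" --pt "0.0121 -0.0208 0 0 0 0.14 1" --pt "0.0121 -0.0208 0 0 0 0.14 1" --pt "0.0121 -0.0208 0 0 0 0.14 1" --pt "0.0121 -0.0208 0 0 0 0.14 1"

```text
t: 2.25
eef_pos: [0.6032, 0.0647, 0.2531]
tool_rot: [-0.0, -0.468, 0.884, 0.0]
contact_force: [-0.3, 0.4, 0.9]
gripper_width: 0.998
grasp_force: 0.0
```

Run:
```python
from h import *
o=bot.get_obs(); print(o['t'],o['q'].round(3),o['eef_pos'],o['tool_rot'],o['torque'])
q=o['tool_rot'];print(R.from_quat([q[1],q[2],q[3],q[0]]).as_matrix().round(3))
```

```text
2.25 [-0.221  0.365  0.015  1.727 -0.006  1.05   2.342] [0.60316514 0.06466394 0.25313989] [-1.54185121e-04 -4.68400049e-01  8.83516475e-01  9.30715707e-05] [ 0.01042901 -0.03755535 -0.01914521]
[[-0.561 -0.828 -0.   ]
 [-0.828  0.561  0.   ]
 [ 0.     0.    -1.   ]]
```

Request:
jog_arm --pt "0 0 -0.02 0 0 0 1" --pt "0 0 -0.02 0 0 0 1" --pt "0 0 -0.02 0 0 0 1" --pt "0 0 -0.02 0 0 0 1" --pt "0 0 -0.013 0 0 0 1" --pt "0 0 -0.008 0 0 0 1" --pt "0 0 0 0 0 0 1"

```text
t: 2.95
eef_pos: [0.6024, 0.0654, 0.1514]
tool_rot: [-0.001, -0.466, 0.885, 0.0]
contact_force: [-0.3, -0.2, -0.6]
gripper_width: 0.999
grasp_force: 0.0
```

Request:
jog_arm --pt "0 0 0 0 0 0 0.5" --pt "0 0 0 0 0 0 0.5" --pt "0 0 0 0 0 0 0.5" --pt "0 0 0 0 0 0 0.5" --pt "0 0 0 0 0 0 0.5" --pt "0 0 0 0 0 0 0.5" --newtons 25

```text
t: 3.55
eef_pos: [0.6043, 0.065, 0.1537]
tool_rot: [0.002, -0.466, 0.885, -0.001]
contact_force: [0.9, -1.5, 5.6]
gripper_width: 0.645
grasp_force: 27.3
```

```bash
cat > st.py <<'E'
from h import *
import time
o=bot.get_obs(); q=o['tool_rot']; m=R.from_quat([q[1],q[2],q[3],q[0]]).as_matrix()
print(o['t'],'yaw',np.arctan2(m[1,1],m[0,1]).round(4),'T',o['torque'].round(3),'F',o['contact_force'].round(2),'q7',o['q'][6].round(3),o['eef_pos'].round(4),o['gripper_width'].round(3),o['grasp_force'])
E
python3 st.py
```

```text
Traceback (most recent call last):
  File "st.py", line 4, in <module>
    print(o['t'],'yaw',np.arctan2(m[1,1],m[0,1]).round(4),'T',o['torque'].round(3),'F',o['contact_force'].round(2),'q7',o['q'][6].round(3),o['eef_pos'].round(4),o['gripper_width'].round(3),o['grasp_force'])
                                                                                                                                                                 ^^^^^^^^^^^^^^^^^^^^^^^^
AttributeError: 'float' object has no attribute 'round'
```

Request:
jog_arm --pt "0 0 0 0 0 -0.05 0.5" --pt "0 0 0 0 0 -0.1 0.5" --pt "0 0 0 0 0 -0.1 0.5" --pt "0 0 0 0 0 -0.1 0.5" --pt "0 0 0 0 0 -0.1 0.5" --newtons 40

```text
t: 4.05
eef_pos: [0.6046, 0.0647, 0.1539]
tool_rot: [0.002, -0.254, 0.967, -0.001]
contact_force: [2.0, -2.6, 5.7]
gripper_width: 0.642
grasp_force: 40.9
```

```bash
sed -i "s/o\['gripper_width'\].round(3)/o['gripper_width']/" st.py; python3 st.py
python3 - <<'E'
from h import *
c=bot.read_camera("top"); cv2.imwrite("pics/g1.png",cv2.resize(c["img"][150:250,230:340,::-1],None,fx=5,fy=5,interpolation=cv2.INTER_CUBIC))
s=bot.read_camera("side")["img"]; cv2.imwrite("pics/g1s.png",cv2.resize(s[150:260,200:300,::-1],None,fx=5,fy=5,interpolation=cv2.INTER_CUBIC))
E
```

```text
4.05 yaw 2.0854 T [-0.717 -0.505  0.166] F [ 2.   -2.63  5.68] q7 1.938 [0.6046 0.0647 0.1539] 0.6417945946869952 40.88492453098297
```

View pics/g1s.png

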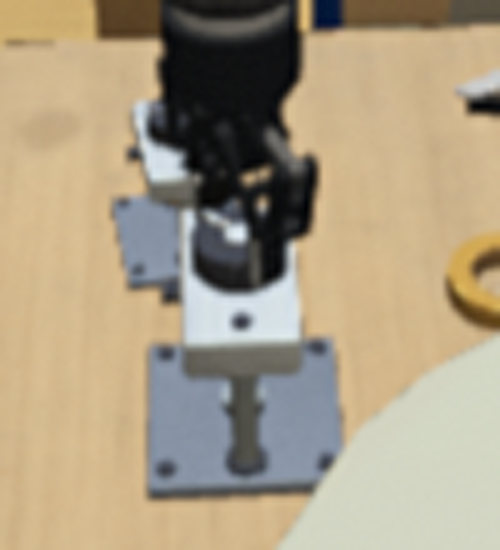

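The ring is held across the rim and its pointer turns with the gripper. I continue clockwise, slower as the contact range nears.

Request:
jog_arm --pt "0 0 0 0 0 -0.1 0.5" --pt "0 0 0 0 0 -0.1 0.5" --pt "0 0 0 0 0 -0.1 0.5" --pt "0 0 0 0 0 -0.1 0.5"

```text
t: 4.55
eef_pos: [0.6047, 0.0643, 0.1539]
tool_rot: [0.002, -0.057, 0.998, -0.0]
contact_force: [3.0, -3.0, 5.3]
gripper_width: 0.639
grasp_force: 41.1
```

```bash
python3 st.py
```

```text
4.55 yaw 1.6852 T [-0.893 -0.523  0.03 ] F [ 3.01 -2.98  5.29] q7 1.591 [0.6047 0.0643 0.1539] 0.6393116710719208 41.071380972862244
```

Request:
jog_arm --pt "0 0 0 0 0 -0.1 0.5" --pt "0 0 0 0 0 -0.1 0.5" --pt "0 0 0 0 0 -0.1 0.5" --pt "0 0 0 0 0 -0.1 0.5"

```text
t: 4.95
eef_pos: [0.6046, 0.0639, 0.1539]
tool_rot: [0.002, 0.142, 0.99, -0.0]
contact_force: [3.1, -4.0, 6.4]
gripper_width: 0.64
grasp_force: 41.1
```

```bash
python3 st.py
```

```text
4.95 yaw 1.285 T [-1.174 -0.405  0.153] F [ 3.13 -3.97  6.35] q7 1.247 [0.6046 0.0639 0.1539] 0.6398613094771631 41.114932894706726
```

Request:
jog_arm --pt "0 0 0 0 0 -0.1 0.5" --pt "0 0 0 0 0 -0.03 0.5"

```text
t: 5.15
eef_pos: [0.6046, 0.0638, 0.1539]
tool_rot: [0.002, 0.206, 0.979, -0.0]
contact_force: [2.2, -4.3, 6.9]
gripper_width: 0.638
grasp_force: 41.2
```

```bash
python3 st.py
```

```text
5.15 yaw 1.1556 T [-1.107 -0.296  0.062] F [ 2.25 -4.33  6.87] q7 1.137 [0.6046 0.0638 0.1539] 0.6379355006797744 41.18735611438751
```

Request:
jog_arm --pt "0 0 0 0 0 -0.06 0.5"

```text
t: 5.25
eef_pos: [0.6045, 0.0637, 0.1539]
tool_rot: [0.002, 0.235, 0.972, -0.0]
contact_force: [2.6, -3.2, 6.8]
gripper_width: 0.64
grasp_force: 41.2
```

```bash
python3 st.py
```

```text
5.25 yaw 1.097 T [-1.089 -0.271  0.007] F [ 2.58 -3.19  6.76] q7 1.087 [0.6045 0.0637 0.1539] 0.6401481605792395 41.15257680416107
```

Request:
jog_arm --pt "0 0 0 0 0 -0.06 0.5"

```text
t: 5.35
eef_pos: [0.6045, 0.0637, 0.1539]
tool_rot: [0.002, 0.264, 0.965, -0.0]
contact_force: [2.2, -4.7, 6.8]
gripper_width: 0.64
grasp_force: 41.2
```

```bash
python3 st.py
```

```text
5.35 yaw 1.0365 T [-1.129 -0.254  0.149] F [ 2.2  -4.68  6.77] q7 1.035 [0.6045 0.0637 0.1539] 0.6397004569062235 41.17725491523743
```

Request:
jog_arm --pt "0 0 0 0 0 -0.06 0.5"

```text
t: 5.45
eef_pos: [0.6045, 0.0637, 0.1539]
tool_rot: [0.002, 0.293, 0.956, -0.0]
contact_force: [2.1, -4.3, 6.8]
gripper_width: 0.644
grasp_force: 41.2
```

```bash
python3 st.py
```

```text
5.45 yaw 0.9765 T [-1.211 -0.244  0.06 ] F [ 2.15 -4.27  6.79] q7 0.984 [0.6045 0.0637 0.1539] 0.6440686506828278 41.17974400520325
```

Request:
jog_arm --pt "0 0 0 0 0 -0.06 0.5"

```text
t: 5.55
eef_pos: [0.6044, 0.0636, 0.1539]
tool_rot: [0.002, 0.321, 0.947, 0.0]
contact_force: [1.2, -3.3, 7.9]
gripper_width: 0.639
grasp_force: 41.2
```

```bash
python3 st.py
```

```text
5.55 yaw 0.9163 T [-1.187 -0.183  0.033] F [ 1.21 -3.3   7.87] q7 0.933 [0.6044 0.0636 0.1539] 0.6389579515993224 41.18928551673889
```

Request:
jog_arm --pt "0 0 0 0 0 -0.06 0.5"

```text
t: 5.65
eef_pos: [0.6044, 0.0635, 0.1539]
tool_rot: [0.002, 0.35, 0.937, 0.0]
contact_force: [2.0, -5.6, 8.1]
gripper_width: 0.639
grasp_force: 41.2
```

```bash
python3 st.py
```

```text
5.65 yaw 0.8561 T [-1.173 -0.132  0.072] F [ 2.03 -5.59  8.07] q7 0.882 [0.6044 0.0635 0.1539] 0.6391138185559938 41.193174719810486
```

Request:
jog_arm --pt "0 0 0 0 0 -0.06 0.5"

```text
t: 5.75
eef_pos: [0.6044, 0.0635, 0.1539]
tool_rot: [0.002, 0.378, 0.926, 0.0]
contact_force: [1.7, -5.3, 7.9]
gripper_width: 0.636
grasp_force: 41.2
```

```bash
python3 st.py
```

```text
5.75 yaw 0.7961 T [-1.204 -0.095  0.176] F [ 1.67 -5.3   7.89] q7 0.831 [0.6044 0.0635 0.1539] 0.6359051122076527 41.21205389499664
```

Request:
jog_arm --pt "0 0 0 0 0 -0.06 0.5"

```text
t: 5.85
eef_pos: [0.6043, 0.0635, 0.1539]
tool_rot: [0.002, 0.405, 0.914, 0.0]
contact_force: [1.7, -4.0, 7.2]
gripper_width: 0.638
grasp_force: 41.2
```

```bash
python3 st.py
```

```text
5.85 yaw 0.7364 T [-1.228 -0.105  0.114] F [ 1.66 -3.99  7.25] q7 0.781 [0.6043 0.0635 0.1539] 0.6382506733970242 41.24271512031555
```

Request:
jog_arm --pt "0 0 0 0 0 -0.06 0.5"

```text
t: 5.95
eef_pos: [0.6043, 0.0635, 0.1539]
tool_rot: [0.002, 0.432, 0.902, 0.0]
contact_force: [1.6, -5.4, 8.4]
gripper_width: 0.64
grasp_force: 41.3
```

```bash
python3 st.py
```

```text
5.95 yaw 0.6763 T [-1.255 -0.051  0.057] F [ 1.58 -5.44  8.41] q7 0.73 [0.6043 0.0635 0.1539] 0.6400907787206195 41.25222623348236
```

Request:
jog_arm --pt "0 0 0 0 0 -0.06 0.5"

```text
t: 6.05
eef_pos: [0.6042, 0.0634, 0.1539]
tool_rot: [0.002, 0.459, 0.888, 0.0]
contact_force: [1.8, -5.1, 8.4]
gripper_width: 0.64
grasp_force: 41.3
```

```bash
python3 st.py
```

```text
6.05 yaw 0.6161 T [-1.234  0.076  0.039] F [ 1.82 -5.15  8.35] q7 0.679 [0.6042 0.0634 0.1539] 0.639583499432195 41.25969886779785
```

Request:
jog_arm --pt "0 0 0 0 0 -0.07 0.5"

```text
t: 6.15
eef_pos: [0.6042, 0.0634, 0.1539]
tool_rot: [0.002, 0.49, 0.872, 0.0]
contact_force: [1.2, -4.4, 8.7]
gripper_width: 0.638
grasp_force: 41.3
```

```bash
python3 st.py
```

```text
6.15 yaw 0.5458 T [-1.219  0.065  0.03 ] F [ 1.24 -4.39  8.73] q7 0.62 [0.6042 0.0634 0.1539] 0.6379709460153548 41.269875168800354
```

Request:
jog_arm --pt "0 0 0 0 0 -0.06 0.5"

```text
t: 6.25
eef_pos: [0.6041, 0.0634, 0.1539]
tool_rot: [0.002, 0.516, 0.856, 0.0]
contact_force: [1.7, -3.3, 8.7]
gripper_width: 0.64
grasp_force: 41.3
```

```bash
python3 st.py
```

```text
6.25 yaw 0.486 T [-1.124  0.169  0.079] F [ 1.74 -3.29  8.73] q7 0.57 [0.6041 0.0634 0.1539] 0.6396039715573901 41.32511258125305
```

Request:
jog_arm --pt "0 0 0 0 0 -0.06 0.5"

```text
t: 6.35
eef_pos: [0.604, 0.0634, 0.1539]
tool_rot: [0.002, 0.542, 0.841, 0.0]
contact_force: [1.2, -5.3, 8.5]
gripper_width: 0.638
grasp_force: 41.3
```

```bash
python3 st.py
```

```text
6.35 yaw 0.4261 T [-1.222  0.234  0.125] F [ 1.24 -5.27  8.49] q7 0.52 [0.604  0.0634 0.1539] 0.6376981670444861 41.3140869140625
```

Request:
jog_arm --pt "0 0 0 0 0 -0.06 0.5"

```text
t: 6.45
eef_pos: [0.604, 0.0634, 0.1539]
tool_rot: [0.001, 0.567, 0.824, 0.0]
contact_force: [0.8, -4.6, 9.3]
gripper_width: 0.641
grasp_force: 41.3
```

```bash
python3 st.py
```

```text
6.45 yaw 0.366 T [-1.06   0.157 -0.004] F [ 0.83 -4.62  9.33] q7 0.47 [0.604  0.0634 0.1539] 0.641474168441145 41.33246183395386
```

Request:
jog_arm --pt "0 0 0 0 0 -0.06 0.5"

```text
t: 6.55
eef_pos: [0.604, 0.0634, 0.1539]
tool_rot: [0.001, 0.591, 0.807, 0.0]
contact_force: [0.1, -5.8, 8.5]
gripper_width: 0.642
grasp_force: 41.3
```

```bash
python3 st.py
```

```text
6.55 yaw 0.3059 T [-1.201  0.27  -0.012] F [ 0.06 -5.83  8.55] q7 0.42 [0.604  0.0634 0.1539] 0.6424208910589123 41.34233236312866
```

Request:
jog_arm --pt "0 0 0 0 0 -0.06 0.5"

```text
t: 6.65
eef_pos: [0.6039, 0.0633, 0.1538]
tool_rot: [0.001, 0.615, 0.789, 0.0]
contact_force: [0.8, -4.1, 10.3]
gripper_width: 0.646
grasp_force: 41.4
```

```bash
python3 st.py
```

```text
6.65 yaw 0.246 T [-1.175  0.242  0.057] F [ 0.8  -4.11 10.29] q7 0.37 [0.6039 0.0633 0.1538] 0.6457862189550088 41.3798189163208
```

Request:
jog_arm --pt "0 0 0 0 0 -0.06 0.5"

```text
t: 6.75
eef_pos: [0.6038, 0.0633, 0.1539]
tool_rot: [0.001, 0.638, 0.77, 0.0]
contact_force: [-0.3, -4.6, 9.7]
gripper_width: 0.637
grasp_force: 41.4
```

```bash
python3 st.py
```

```text
6.75 yaw 0.1861 T [-1.046  0.278  0.05 ] F [-0.27 -4.62  9.66] q7 0.32 [0.6038 0.0633 0.1539] 0.6373636067162849 41.380189061164856
```

Request:
jog_arm --pt "0 0 0 0 0 -0.06 0.5"

```text
t: 6.85
eef_pos: [0.6038, 0.0633, 0.1539]
tool_rot: [0.001, 0.661, 0.75, 0.0]
contact_force: [-0.5, -5.1, 10.4]
gripper_width: 0.636
grasp_force: 41.4
```

```bash
python3 st.py
```

```text
6.85 yaw 0.1262 T [-1.08   0.379  0.154] F [-0.5  -5.11 10.38] q7 0.27 [0.6038 0.0633 0.1539] 0.6357661922944301 41.37042582035065
```

Request:
jog_arm --pt "0 0 0 0 0 -0.06 0.5"

```text
t: 6.95
eef_pos: [0.6038, 0.0633, 0.1539]
tool_rot: [0.001, 0.683, 0.73, 0.0]
contact_force: [-0.9, -5.6, 10.0]
gripper_width: 0.64
grasp_force: 41.4
```

```bash
python3 st.py
```

```text
6.95 yaw 0.0663 T [-1.141  0.415  0.173] F [-0.89 -5.62 10.03] q7 0.22 [0.6038 0.0633 0.1539] 0.6399370796311382 41.37019693851471
```

Request:
jog_arm --pt "0 0 0 0 0 -0.06 0.5"

```text
t: 7.05
eef_pos: [0.6037, 0.0633, 0.1539]
tool_rot: [0.001, 0.705, 0.709, 0.0]
contact_force: [-0.8, -5.5, 10.2]
gripper_width: 0.638
grasp_force: 41.4
```

```bash
python3 st.py
```

```text
7.05 yaw 0.0064 T [-1.108  0.424  0.376] F [-0.83 -5.47 10.18] q7 0.171 [0.6037 0.0633 0.1539] 0.6375691158972049 41.44569754600525
```

Request:
jog_arm --pt "0 0 0 0 0 -0.05 0.5"

```text
t: 7.15
eef_pos: [0.6036, 0.0633, 0.1539]
tool_rot: [0.001, 0.722, 0.692, 0.0]
contact_force: [-1.5, -4.4, 10.4]
gripper_width: 0.64
grasp_force: 41.5
```

```bash
python3 st.py
```

```text
7.15 yaw -0.0431 T [-1.15   0.522  0.351] F [-1.54 -4.4  10.4 ] q7 0.13 [0.6036 0.0633 0.1539] 0.6397643991949995 41.4694619178772
```

Request:
jog_arm --pt "0 0 0 0 0 0 0.5"

```text
t: 7.25
eef_pos: [0.6037, 0.0633, 0.1539]
tool_rot: [0.001, 0.722, 0.692, 0.0]
contact_force: [-0.9, -6.2, 10.0]
gripper_width: 0.635
grasp_force: 41.5
```

```bash
python3 st.py
```

```text
7.25 yaw -0.0423 T [-1.16   0.489  0.37 ] F [-0.87 -6.2   9.97] q7 0.13 [0.6037 0.0633 0.1539] 0.6345956542007667 41.53180003166199
```

Request:
jog_arm --pt "0 0 0 0 0 0 0.5"

```text
t: 7.35
eef_pos: [0.6037, 0.0633, 0.1539]
tool_rot: [0.001, 0.721, 0.693, 0.0]
contact_force: [-0.1, -4.5, 10.2]
gripper_width: 0.642
grasp_force: 41.5
```

```bash
python3 st.py
```

```text
7.35 yaw -0.0409 T [-1.121  0.506  0.384] F [-0.11 -4.51 10.21] q7 0.132 [0.6037 0.0633 0.1539] 0.642176640695625 41.51886820793152
```

Request:
jog_arm --pt "0 0 0 0 0 -0.03 0.5"

```text
t: 7.45
eef_pos: [0.6036, 0.0633, 0.1538]
tool_rot: [0.001, 0.732, 0.682, 0.0]
contact_force: [-1.7, -5.0, 11.2]
gripper_width: 0.636
grasp_force: 41.5
```

```bash
python3 st.py
```

```text
7.45 yaw -0.071 T [-1.088  0.505  0.322] F [-1.7  -4.99 11.18] q7 0.107 [0.6036 0.0633 0.1538] 0.6363927684001089 41.45649254322052
```

Request:
jog_arm --pt "0 0 0 0 0 0 0.5"

```text
t: 7.55
eef_pos: [0.6036, 0.0633, 0.1538]
tool_rot: [0.001, 0.732, 0.681, 0.0]
contact_force: [-1.2, -5.4, 10.8]
gripper_width: 0.637
grasp_force: 41.5
```

```bash
python3 st.py
```

```text
7.55 yaw -0.0717 T [-1.135  0.437  0.252] F [-1.19 -5.37 10.77] q7 0.106 [0.6036 0.0633 0.1538] 0.6369351775251949 41.505616307258606
```

```bash
python3 st.py
python3 - <<'E'
from h import *
s=bot.read_camera("side")["img"]; t=bot.read_camera("top")["img"]
a=cv2.resize(s[165:215,220:280,::-1],(600,500),interpolation=cv2.INTER_CUBIC)
cv2.imwrite("pics/g2s.png",a)
E
python3 st.py
```

```text
7.55 yaw -0.0717 T [-1.135  0.437  0.252] F [-1.19 -5.37 10.77] q7 0.106 [0.6036 0.0633 0.1538] 0.6369351775251949 41.505616307258606
7.65 yaw -0.071 T [-1.084  0.456  0.264] F [-1.56 -5.11 10.71] q7 0.107 [0.6036 0.0633 0.1539] 0.6371305650110834 41.50513708591461
```

View pics/g2s.png

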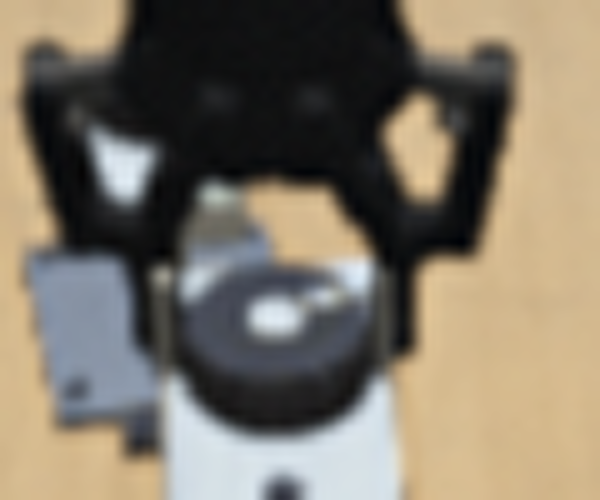

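The side view shows the pointer, centre at crop (275,315) and tip at (350,292), turned along with the ring. There is no gross slip. I fit friction, click ripple and contact to the torque readings.

```bash
cat > fit.py <<'E'
import numpy as np
from scipy.optimize import least_squares
d=np.array([2.0854,.166,1.6852,.03,1.285,.153,1.1556,.062,1.097,.007,1.0365,.149,.9765,.06,.9163,.033,.8561,.072,.7961,.176,.7364,.114,.6763,.057,.6161,.039,.5458,.03,.486,.079,.4261,.125,.366,-.004,.3059,-.012,.246,.057,.1861,.05,.1262,.154,.0663,.173,.0064,.376,-.0431,.351,-.0423,.37,-.0409,.384,-.071,.322,-.0717,.252,-.071,.264]).reshape(-1,2)
y,T=d.T; k=2*np.pi/.2618
for lag in(1.72,1.4):
  best=None
  for c0 in(-.05,.05,.1,.15):
   r=least_squares(lambda p:p[0]+p[1]*np.cos(k*y)+p[2]*np.sin(k*y)+lag*np.maximum(0,p[3]-y)-T,[.08,0,0,c0],loss='soft_l1',f_scale=.04)
   if best is None or r.cost<best.cost:best=r
  cov=np.linalg.pinv(best.jac.T@best.jac)*2*best.cost/(len(y)-4)
  print(lag,best.x,np.sqrt(np.diag(cov)),best.cost,best.fun[-10:].round(3))
E
python3 fit.py
```

```text
1.72 [ 0.07846837  0.04956586 -0.00052272  0.10082478] [0.01577968 0.02240691 0.0207306  0.02011006] 0.0299151897016043 [ 0.017 -0.125 -0.037 -0.086  0.001 -0.019 -0.034  0.046  0.116  0.104]
1.4 [ 0.07352307  0.04497989 -0.00544544  0.13966607] [0.01554566 0.02212248 0.01820916 0.02137821] 0.027237106957638663 [ 0.018 -0.107 -0.003 -0.072  0.006 -0.013 -0.028  0.046  0.116  0.104]
```

Request:
jog_arm --pt "0 0 0 0 0 -0.03 0.5" --newtons 70

```text
t: 7.75
eef_pos: [0.6036, 0.0633, 0.1541]
tool_rot: [0.001, 0.742, 0.67, 0.0]
contact_force: [-2.2, -5.3, 13.4]
gripper_width: 0.633
grasp_force: 71.1
```

```bash
python3 st.py
```

```text
7.75 yaw -0.1011 T [-1.134  0.664  0.379] F [-2.23 -5.33 13.4 ] q7 0.082 [0.6036 0.0633 0.1541] 0.6330674933876695 71.09811902046204
```

Request:
jog_arm --pt "0 0 0 0 0 0 0.5"

```text
t: 7.85
eef_pos: [0.6036, 0.0633, 0.1541]
tool_rot: [0.001, 0.742, 0.67, 0.0]
contact_force: [-1.4, -5.7, 12.8]
gripper_width: 0.631
grasp_force: 71.1
```

```bash
python3 st.py
```

```text
7.85 yaw -0.1016 T [-1.09   0.739  0.364] F [-1.37 -5.75 12.84] q7 0.081 [0.6036 0.0633 0.1541] 0.6311610699860853 71.0830020904541
```

Request:
jog_arm --pt "0 0 0 0 0 0 0.5"

```text
t: 7.95
eef_pos: [0.6036, 0.0633, 0.1541]
tool_rot: [0.001, 0.742, 0.671, 0.0]
contact_force: [-2.2, -5.1, 13.1]
gripper_width: 0.628
grasp_force: 71.1
```

```bash
python3 st.py
```

```text
7.95 yaw -0.1008 T [-1.096  0.711  0.347] F [-2.23 -5.09 13.07] q7 0.082 [0.6036 0.0633 0.1541] 0.628485105214918 71.08275890350342
```

Torque holds above 0.3 Nm through the ripple trough, so the foot is touching. I back off counter-clockwise and sample the return branch to refine the contact angle.

Request:
jog_arm --pt "0 0 0 0 0 0.04 0.5"

```text
t: 8.05
eef_pos: [0.6036, 0.0633, 0.1541]
tool_rot: [0.001, 0.728, 0.685, 0.0]
contact_force: [-1.6, -4.9, 13.3]
gripper_width: 0.631
grasp_force: 71.1
```

```bash
python3 st.py
```

```text
8.05 yaw -0.0604 T [-1.049  0.654  0.299] F [-1.63 -4.88 13.29] q7 0.115 [0.6036 0.0633 0.1541] 0.6307875894975793 71.11629366874695
```

Request:
jog_arm --pt "0 0 0 0 0 0.04 0.5"

```text
t: 8.15
eef_pos: [0.6036, 0.0633, 0.1541]
tool_rot: [0.001, 0.714, 0.7, 0.0]
contact_force: [-1.6, -5.0, 12.4]
gripper_width: 0.634
grasp_force: 71.1
```

```bash
python3 st.py
```

```text
8.15 yaw -0.0194 T [-1.075  0.611  0.279] F [-1.57 -5.04 12.39] q7 0.149 [0.6036 0.0633 0.1541] 0.6337412349482759 71.11823558807373
```

Request:
jog_arm --pt "0 0 0 0 0 0.04 0.5"

```text
t: 8.25
eef_pos: [0.6037, 0.0633, 0.1541]
tool_rot: [0.001, 0.7, 0.714, 0.0]
contact_force: [-1.1, -4.9, 12.4]
gripper_width: 0.632
grasp_force: 71.0
```

```bash
python3 st.py
```

```text
8.25 yaw 0.0204 T [-1.059  0.591  0.069] F [-1.06 -4.93 12.43] q7 0.182 [0.6037 0.0633 0.1541] 0.6315106313041907 70.97911477088928
```

Request:
jog_arm --pt "0 0 0 0 0 0.04 0.5"

```text
t: 8.35
eef_pos: [0.6037, 0.0633, 0.1541]
tool_rot: [0.001, 0.686, 0.728, 0.0]
contact_force: [-1.0, -5.2, 11.8]
gripper_width: 0.633
grasp_force: 71.0
```

```bash
python3 st.py
```

```text
8.35 yaw 0.0601 T [-1.097  0.577  0.105] F [-1.02 -5.17 11.84] q7 0.215 [0.6037 0.0633 0.1541] 0.6332572775126792 70.99541902542114
```

Request:
jog_arm --pt "0 0 0 0 0 0.04 0.5"

```text
t: 8.45
eef_pos: [0.6038, 0.0633, 0.1541]
tool_rot: [0.001, 0.671, 0.742, 0.0]
contact_force: [-0.8, -4.4, 12.0]
gripper_width: 0.633
grasp_force: 71.0
```

```bash
python3 st.py
```

```text
8.45 yaw 0.1001 T [-1.114  0.537  0.114] F [-0.81 -4.35 11.99] q7 0.248 [0.6038 0.0633 0.1541] 0.6325530801644881 71.01988434791565
```

Request:
jog_arm --pt "0 0 0 0 0 0.04 0.5"

```text
t: 8.55
eef_pos: [0.6038, 0.0633, 0.1541]
tool_rot: [0.001, 0.656, 0.755, 0.0]
contact_force: [-1.7, -6.1, 11.0]
gripper_width: 0.632
grasp_force: 71.0
```

```bash
python3 st.py
```

```text
8.55 yaw 0.14 T [-1.207  0.518  0.024] F [-1.68 -6.14 11.03] q7 0.281 [0.6038 0.0633 0.1541] 0.6320889139964285 71.03918552398682
```

Request:
jog_arm --pt "0 0 0 0 0 0.04 0.5"

```text
t: 8.65
eef_pos: [0.6039, 0.0632, 0.1541]
tool_rot: [0.001, 0.641, 0.768, 0.0]
contact_force: [-0.4, -5.3, 11.0]
gripper_width: 0.631
grasp_force: 71.1
```

```bash
python3 st.py
```

```text
8.65 yaw 0.1798 T [-1.113  0.437  0.041] F [-0.41 -5.26 11.04] q7 0.315 [0.6039 0.0632 0.1541] 0.6309671897517793 71.07299566268921
```

Request:
jog_arm --pt "0 0 0 0 0 0.06 0.5"

```text
t: 8.75
eef_pos: [0.6039, 0.0633, 0.1541]
tool_rot: [0.001, 0.617, 0.787, 0.0]
contact_force: [-0.6, -4.8, 10.8]
gripper_width: 0.632
grasp_force: 71.1
```

```bash
python3 st.py
```

```text
8.75 yaw 0.2401 T [-1.084  0.475 -0.01 ] F [-0.58 -4.75 10.83] q7 0.365 [0.6039 0.0633 0.1541] 0.6324879883099136 71.13056659698486
```

Request:
jog_arm --pt "0 0 0 0 0 0.06 0.5"

```text
t: 8.85
eef_pos: [0.604, 0.0633, 0.1541]
tool_rot: [0.001, 0.593, 0.805, 0.0]
contact_force: [-0.9, -4.4, 11.6]
gripper_width: 0.63
grasp_force: 71.2
```

```bash
python3 st.py
```

```text
8.85 yaw 0.3004 T [-1.184  0.376 -0.135] F [-0.89 -4.36 11.59] q7 0.415 [0.604  0.0633 0.1541] 0.6298235638252924 71.15703821182251
```

Request:
jog_arm --pt "0 0 0 0 0 0.06 0.5"

```text
t: 8.95
eef_pos: [0.604, 0.0633, 0.1541]
tool_rot: [0.001, 0.569, 0.822, 0.0]
contact_force: [0.6, -5.5, 10.8]
gripper_width: 0.637
grasp_force: 71.2
```

```bash
python3 st.py
```

```text
8.95 yaw 0.3603 T [-1.206  0.413 -0.063] F [ 0.63 -5.48 10.78] q7 0.465 [0.604  0.0633 0.1541] 0.6366438624238809 71.20764970779419
```

Request:
jog_arm --pt "0 0 0 0 0 0.06 0.5"

```text
t: 9.05
eef_pos: [0.6041, 0.0633, 0.1541]
tool_rot: [0.001, 0.544, 0.839, 0.0]
contact_force: [-0.3, -4.1, 11.3]
gripper_width: 0.629
grasp_force: 71.2
```

```bash
python3 st.py
```

```text
9.05 yaw 0.4205 T [-1.125  0.34  -0.042] F [-0.26 -4.07 11.29] q7 0.515 [0.6041 0.0633 0.1541] 0.6285412119097216 71.22964024543762
```

Request:
jog_arm --pt "0 0 0 0 0 0.06 0.5"

```text
t: 9.15
eef_pos: [0.6041, 0.0634, 0.1541]
tool_rot: [0.002, 0.518, 0.855, 0.0]
contact_force: [-0.8, -5.3, 11.4]
gripper_width: 0.638
grasp_force: 71.3
```

```bash
python3 st.py
```

```text
9.15 yaw 0.4806 T [-1.12   0.247 -0.023] F [-0.83 -5.35 11.36] q7 0.566 [0.6041 0.0634 0.1541] 0.6376225612519583 71.27055287361145
```

Run:
```python
import numpy as np, re
from scipy.optimize import least_squares
ns={}; src=open('fit.py').read(); exec(src[:src.index('y,T=')],ns); d=ns['d']
d=np.vstack([d,[[-.1011,.379],[-.1016,.364],[-.1008,.347]]])
b=np.array([-.0604,.299,-.0194,.279,.0204,.069,.0601,.105,.1001,.114,.14,.024,.1798,.041,.2401,-.01,.3004,-.135,.3603,-.063,.4205,-.042,.4806,-.023]).reshape(-1,2)
y=np.r_[d[:,0],b[:,0]];T=np.r_[d[:,1],b[:,1]];s=np.r_[np.ones(len(d)),-np.ones(len(b))];k=2*np.pi/.2618
for g in(1.72,1.4,None):
 best=None
 for c0 in(0,.05,.1,.15):
  f=lambda p:p[0]+p[4]*s+p[1]*np.cos(k*y)+p[2]*np.sin(k*y)+(g or p[5])*np.maximum(0,p[3]-y)-T
  r=least_squares(f,[.03,0,0,c0,.05,1.7],loss='soft_l1',f_scale=.05)
  if best is None or r.cost<best.cost:best=r
 cov=np.linalg.pinv(best.jac.T@best.jac)*2*best.cost/(len(y)-5)
 print(g,best.x.round(3),np.sqrt(np.diag(cov)).round(3),best.cost.round(4),best.fun[-20:].round(2))
```

```text
1.72 [ 0.032  0.034 -0.005  0.105  0.037  1.7  ] [0.017 0.018 0.017 0.015 0.013 0.   ] 0.0551 [-0.03 -0.04  0.05  0.12  0.11  0.02  0.04  0.05 -0.01 -0.04  0.1  -0.03
 -0.14 -0.06 -0.05  0.04  0.15  0.03  0.01  0.04]
1.4 [ 0.022  0.027 -0.012  0.149  0.04   1.7  ] [0.014 0.016 0.015 0.015 0.011 0.   ] 0.0476 [-0.02 -0.03  0.06  0.13  0.11  0.02  0.04  0.05 -0.01 -0.03  0.11 -0.01
 -0.09 -0.05 -0.06  0.02  0.12  0.02  0.01  0.03]
None [ 0.015  0.028 -0.026  0.24   0.05   0.879] [0.013 0.013 0.014 0.044 0.01  0.149] 0.0374 [-0.02 -0.03  0.04  0.11  0.1  -0.02 -0.    0.01 -0.04 -0.05  0.1  -0.
 -0.06  0.01 -0.01  0.01  0.1  -0.01  0.    0.02]
```

Request:
jog_arm --pt "0 0 0 0 0 0.1 0.5" --pt "0 0 0 0 0 0.1 0.5" --pt "0 0 0 0 0 0.1 0.5" --pt "0 0 0 0 0 0.1 0.5" --pt "0 0 0 0 0 0.1 0.5" --pt "0 0 0 0 0 0.1 0.5" --pt "0 0 0 0 0 0.05 0.5" --pt "0 0 0 0 0 0.03 0.5" --pt "0 0 0 0 0 0 0.5"

```text
t: 10.05
eef_pos: [0.6046, 0.0638, 0.1541]
tool_rot: [0.002, 0.204, 0.979, 0.0]
contact_force: [1.1, -4.0, 9.4]
gripper_width: 0.631
grasp_force: 71.9
```

```bash
python3 st.py
python3 - <<'E'
from h import *
s=bot.read_camera("side"); cv2.imwrite("pics/b.png",s["img"][:,:,::-1])
E
```

```text
10.05 yaw 1.1595 T [-1.137 -0.162  0.054] F [ 1.1  -4.05  9.36] q7 1.139 [0.6046 0.0638 0.1541] 0.6308566052450636 71.88671350479126
```

Request:
jog_arm --pt "0 0 0 0 0 0 0.7" --pt "0 0 0 0 0 0 0.8" --pt "0 0 0 0 0 0 1" --pt "0 0 0 0 0 0 1" --pt "0 0 0 0 0 0 1" --pt "0 0 0 0 0 0 1"

```text
t: 10.7
eef_pos: [0.6028, 0.0655, 0.1522]
tool_rot: [-0.0, 0.204, 0.979, 0.0]
contact_force: [-0.7, -0.2, 0.0]
gripper_width: 1.002
grasp_force: 0.0
```

```bash
python3 st.py
```

```text
10.7 yaw 1.1601 T [-0.019  0.015 -0.019] F [-0.71 -0.19  0.03] q7 1.139 [0.6028 0.0655 0.1522] 1.0021410324717561 0.0
```

Request:
jog_arm --pt "0 0 0.01 0 0 0 1" --pt "0 0 0.02 0 0 0 1" --pt "0 0 0.03 0 0 0 1" --pt "0 0 0.04 0 0 0 1" --pt "-0.01 0.04 0.01 0 0 0 1" --pt "-0.01 0.04 0 0 0 0 1" --pt "-0.01 0.04 0 0 0 0 1" --pt "-0.01 0.04 0 0 0 0 1" --pt "-0.01 0.04 0 0 0 0 1" --pt "-0.01 0.04 0 0 0 0 1"

```text
t: 11.7
eef_pos: [0.5424, 0.3069, 0.2633]
tool_rot: [0.0, 0.204, 0.979, 0.0]
contact_force: [0.1, 0.6, -0.1]
gripper_width: 1.001
grasp_force: 0.0
```

```bash
python3 - <<'E'
from h import *
def ang(img,c,ctr,z=.154):
    # bright pixels within the dark ring, at 10..25 mm from the centre
    g=cv2.cvtColor(img,cv2.COLOR_RGB2GRAY).astype(float); P=[];W=[]
    gu=cv2.resize(g,None,fx=4,fy=4,interpolation=cv2.INTER_CUBIC)
    u0,v0=proj(c,[*ctr,z])
    for v in range(int(4*v0)-60,int(4*v0)+60):
        for u in range(int(4*u0)-60,int(4*u0)+60):
            p=ray(c,((u+.5)/4-.5,(v+.5)/4-.5),z)[:2]-ctr; r=np.hypot(*p)
            if .013<r<.023:P.append(p);W.append(gu[v,u])
    P=np.array(P);W=np.array(W); a=np.arctan2(P[:,1],-P[:,0]) # clockwise from -x
    bins=np.linspace(-np.pi,np.pi,73); i=np.digitize(a,bins)-1
    m=np.array([W[i==k].mean() for k in range(72)]); w=np.clip(m-np.median(m)-.3*(m.max()-np.median(m)),0,None)
    bc=(bins[:-1]+bins[1:])/2; pk=bc[m.argmax()]; near=np.abs(np.angle(np.exp(1j*(bc-pk))))<.6
    return np.angle((w*near*np.exp(1j*bc)).sum()).round(3),m.max().round(),np.median(m)
for n,old,ctr in(("top","pics/top0.png",(.603,.0642)),("side","pics/side0.png",None)):
    c=bot.read_camera(n); new=c["img"]; o=cv2.imread(old)[:,:,::-1]
    cv2.imwrite(f"pics/f_{n}.png",cv2.resize(new[170:235,250:320,::-1] if n=="top" else new[185:255,215:285,::-1],None,fx=8,fy=8,interpolation=cv2.INTER_CUBIC))
    if ctr is None: ctr=ray(c,(247.3,196.4),.153)[:2]
    print(n,ctr,'before',ang(o,c,np.array(ctr)),'after',ang(new,c,np.array(ctr)))
E
python3 st.py
```

```text
top (0.603, 0.0642) before (np.float64(0.156), np.float64(120.0), np.float64(75.83432860347989)) after (np.float64(1.637), np.float64(122.0), np.float64(78.48239424553785))
side [0.60495586 0.05990291] before (np.float64(0.434), np.float64(141.0), np.float64(74.13395689725877)) after (np.float64(1.571), np.float64(188.0), np.float64(74.52449001076825))
11.8 yaw 1.1702 T [-0.013 -0.004  0.023] F [-0.08  0.81 -0.6 ] q7 0.663 [0.5398 0.3133 0.2627] 0.9982246855422381 0.0
```

View pics/f_top.png

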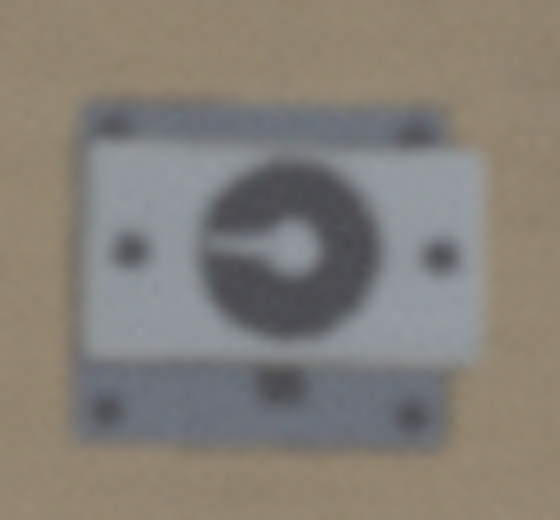

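The pointer now runs from the hub (295,245) to the left rim (205,243), that is about +y, at a ring angle near 1.6. I compare the views just before and after release to tell settling from slip.

Run:
```python
import cv2,numpy as np
from h import *
f=bot.read_camera("side")["img"][:,:,::-1]; b=cv2.imread("pics/b.png")
cv2.imwrite("pics/cmp.png",np.hstack([cv2.resize(i[180:215,230:267],None,fx=10,fy=10,interpolation=cv2.INTER_CUBIC) for i in(b,f)]))
```

```text
(no output)
```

View pics/cmp.png

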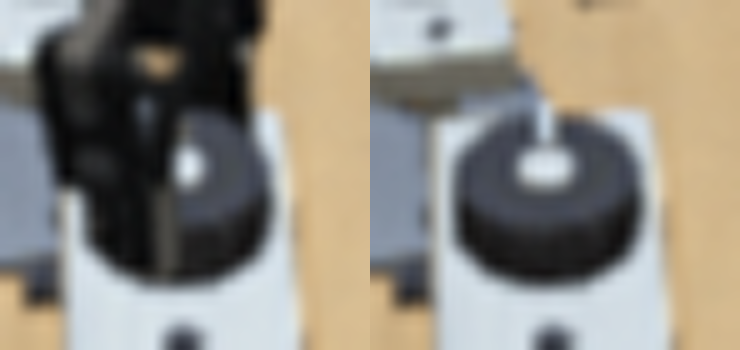

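The pointer is hidden by the finger before release, so that view does not settle it. The contact angle is only known to about half a click. There is plenty of time, so I regrip and feel the contact again with averaged readings.

Request:
jog_arm --pt "0.01 -0.04 0 0 0 0 1" --pt "0.01 -0.04 0 0 0 0 1" --pt "0.01 -0.04 0 0 0 0 1" --pt "0.01 -0.04 0 0 0 0 1" --pt "0.01 -0.04 0 0 0 0 1" --pt "0.012 -0.042 0 0 0 0 1" --pt "0 0 0 0 0 0 1"

```text
t: 12.55
eef_pos: [0.606, 0.053, 0.2636]
tool_rot: [0.001, 0.21, 0.978, -0.002]
contact_force: [0.3, 0.0, -0.3]
gripper_width: 1.004
grasp_force: 0.0
```

```bash
python3 st.py
cat > av.py <<'E'
from h import *
Y=[];Z=[]
for i in range(6):
    bot.read_camera("top"); o=bot.get_obs(); q=o['tool_rot']; m=R.from_quat([q[1],q[2],q[3],q[0]]).as_matrix()
    Y.append(np.arctan2(m[1,1],m[0,1]));Z.append(o['torque'][2])
print('yaw %.4f Tz %.3f +- %.3f'%(np.mean(Y),np.mean(Z),np.std(Z)/6**.5))
E
```

```text
12.55 yaw 1.147 T [ 0.021  0.04  -0.001] F [ 0.3   0.02 -0.27] q7 1.099 [0.606  0.053  0.2636] 1.0037715273224612 0.0
```

Request:
jog_arm --pt "0 0 0 0 0 0 1" --pt "0 0 0 0 0 0 1" --pt "0 0 0 0 0 0 1"

```text
t: 12.85
eef_pos: [0.6046, 0.0647, 0.2624]
tool_rot: [-0.0, 0.203, 0.979, 0.0]
contact_force: [0.3, 0.0, 0.2]
gripper_width: 0.999
grasp_force: 0.0
```

```bash
python3 st.py; python3 av.py
```

```text
12.85 yaw 1.1621 T [ 0.014 -0.001 -0.021] F [0.34 0.   0.2 ] q7 1.096 [0.6046 0.0647 0.2624] 0.9992446266130751 0.0
yaw 1.1616 Tz -0.012 +- 0.009
```

Request:
jog_arm --pt "0 -0.001 -0.03 0 0 0 1" --pt "0 0 -0.03 0 0 0 1" --pt "0 0 -0.03 0 0 0 1" --pt "0 0 -0.015 0 0 0 1" --pt "0 0 -0.005 0 0 0 1" --pt "0 0 0 0 0 0 1"

```text
t: 13.75
eef_pos: [0.605, 0.0623, 0.1524]
tool_rot: [-0.0, 0.204, 0.979, -0.0]
contact_force: [0.2, 0.4, 0.2]
gripper_width: 1.002
grasp_force: 0.0
```

Request:
jog_arm --pt "0 0 0 0 0 0 0.5" --pt "0 0 0 0 0 0 0.5" --pt "0 0 0 0 0 0 0.5" --pt "0 0 0 0 0 0 0.5" --pt "0 0 0 0 0 0 0.5" --newtons 80

```text
t: 14.25
eef_pos: [0.6062, 0.0631, 0.1546]
tool_rot: [0.001, 0.204, 0.979, 0.001]
contact_force: [-2.1, 1.1, 7.8]
gripper_width: 0.626
grasp_force: 82.8
```

```bash
python3 st.py;python3 av.py
```

```text
14.25 yaw 1.1602 T [ 0.324  0.301 -0.076] F [-2.11  1.06  7.77] q7 1.146 [0.6062 0.0631 0.1546] 0.6261752205668872 82.80452013015747
yaw 1.1603 Tz -0.015 +- 0.003
```

Request:
jog_arm --pt "0 0 0 0 0 -0.1 0.5" --pt "0 0 0 0 0 -0.1 0.5" --pt "0 0 0 0 0 -0.1 0.5" --pt "0 0 0 0 0 -0.1 0.5" --pt "0 0 0 0 0 -0.1 0.5"

```text
t: 15.05
eef_pos: [0.6055, 0.0621, 0.1545]
tool_rot: [0.001, 0.442, 0.897, 0.001]
contact_force: [-5.1, -1.6, 10.0]
gripper_width: 0.626
grasp_force: 83.4
```

```bash
python3 st.py;python3 av.py
```

```text
15.05 yaw 0.6558 T [-0.112  0.836  0.047] F [-5.08 -1.58  9.98] q7 0.719 [0.6055 0.0621 0.1545] 0.626327355534756 83.44593644142151
yaw 0.6575 Tz -0.001 +- 0.011
```

Request:
jog_arm --pt "0 0 0 0 0 -0.1 0.5" --pt "0 0 0 0 0 -0.1 0.5"

```text
t: 15.55
eef_pos: [0.6051, 0.0619, 0.1545]
tool_rot: [0.0, 0.529, 0.849, 0.001]
contact_force: [-5.1, -1.3, 11.6]
gripper_width: 0.63
grasp_force: 83.6
```

```bash
python3 av.py
```

```text
yaw 0.4573 Tz 0.027 +- 0.009
```

Request:
jog_arm --pt "0 0 0 0 0 -0.05 0.5"

```text
t: 15.95
eef_pos: [0.6049, 0.0618, 0.1545]
tool_rot: [-0.0, 0.549, 0.836, 0.001]
contact_force: [-6.2, -1.8, 12.5]
gripper_width: 0.629
grasp_force: 83.7
```

```bash
python3 av.py
```

```text
yaw 0.4081 Tz -0.060 +- 0.014
```

Request:
jog_arm --pt "0 0 0 0 0 -0.05 0.5"

```text
t: 16.35
eef_pos: [0.6048, 0.0617, 0.1545]
tool_rot: [-0.0, 0.57, 0.822, 0.001]
contact_force: [-7.1, -1.4, 12.3]
gripper_width: 0.632
grasp_force: 83.7
```

```bash
python3 av.py
```

```text
yaw 0.3581 Tz -0.096 +- 0.013
```

Request:
jog_arm --pt "0 0 0 0 0 -0.05 0.5"

```text
t: 16.75
eef_pos: [0.6048, 0.0617, 0.1545]
tool_rot: [-0.0, 0.59, 0.807, 0.001]
contact_force: [-6.8, -2.4, 13.1]
gripper_width: 0.628
grasp_force: 83.8
```

```bash
python3 av.py
```

```text
yaw 0.3082 Tz -0.019 +- 0.012
```

Request:
jog_arm --pt "0 0 0 0 0 -0.05 0.5"

```text
t: 17.15
eef_pos: [0.6046, 0.0616, 0.1545]
tool_rot: [-0.0, 0.61, 0.792, 0.0]
contact_force: [-7.8, -2.4, 13.6]
gripper_width: 0.629
grasp_force: 83.8
```

```bash
python3 av.py
```

```text
yaw 0.2583 Tz 0.002 +- 0.006
```

Request:
jog_arm --pt "0 0 0 0 0 -0.05 0.5"

```text
t: 17.55
eef_pos: [0.6045, 0.0617, 0.1545]
tool_rot: [-0.001, 0.63, 0.777, 0.0]
contact_force: [-8.0, -1.7, 14.1]
gripper_width: 0.624
grasp_force: 83.8
```

```bash
python3 av.py
```

```text
yaw 0.2084 Tz 0.061 +- 0.009
```

Request:
jog_arm --pt "0 0 0 0 0 -0.05 0.5"

```text
t: 17.95
eef_pos: [0.6044, 0.0616, 0.1545]
tool_rot: [-0.001, 0.649, 0.761, 0.0]
contact_force: [-8.3, -1.6, 15.6]
gripper_width: 0.626
grasp_force: 83.9
```

```bash
python3 av.py
```

```text
yaw 0.1586 Tz 0.149 +- 0.011
```

Request:
jog_arm --pt "0 0 0 0 0 -0.04 0.5"

```text
t: 18.35
eef_pos: [0.6043, 0.0616, 0.1545]
tool_rot: [-0.001, 0.664, 0.748, 0.0]
contact_force: [-8.3, -1.6, 14.6]
gripper_width: 0.626
grasp_force: 83.9
```

```bash
python3 av.py
```

```text
yaw 0.1187 Tz 0.097 +- 0.012
```

Request:
jog_arm --pt "0 0 0 0 0 -0.04 0.5"

```text
t: 18.75
eef_pos: [0.6042, 0.0616, 0.1544]
tool_rot: [-0.001, 0.679, 0.735, 0.0]
contact_force: [-9.6, -1.8, 15.0]
gripper_width: 0.623
grasp_force: 84.0
```

```bash
python3 av.py
```

```text
yaw 0.0786 Tz 0.053 +- 0.009
```

Request:
jog_arm --pt "0 0 0 0 0 -0.04 0.5"

```text
t: 19.15
eef_pos: [0.6041, 0.0616, 0.1545]
tool_rot: [-0.001, 0.693, 0.721, 0.0]
contact_force: [-10.5, -3.1, 15.8]
gripper_width: 0.627
grasp_force: 84.0
```

```bash
python3 av.py
```

```text
yaw 0.0388 Tz 0.148 +- 0.010
```

Request:
jog_arm --pt "0 0 0 0 0 -0.03 0.5"

```text
t: 19.55
eef_pos: [0.6041, 0.0616, 0.1545]
tool_rot: [-0.001, 0.704, 0.711, -0.0]
contact_force: [-9.3, -0.9, 16.4]
gripper_width: 0.628
grasp_force: 84.1
```

```bash
python3 av.py
```

```text
yaw 0.0093 Tz 0.230 +- 0.017
```

Run:
```python
import numpy as np
from scipy.optimize import least_squares
d=np.array([1.1603,-.015,.6575,-.001,.4573,.027,.4081,-.06,.3581,-.096,.3082,-.019,.2583,.002,.2084,.061,.1586,.149,.1187,.097,.0786,.053,.0388,.148,.0093,.23]).reshape(-1,2)
y,T=d.T;k=2*np.pi/.2618
for g in(1.72,1.4,None):
 best=None
 for c0 in(.05,.12,.2,.25):
  r=least_squares(lambda p:p[0]+p[1]*np.cos(k*y)+p[2]*np.sin(k*y)+(g or p[4])*np.maximum(0,p[3]-y)-T,[0,0.03,0,c0,1.7],loss='soft_l1',f_scale=.04)
  if best is None or r.cost<best.cost:best=r
 p=best.x;print(g,p.round(3),best.cost.round(5),best.fun.round(3),'amp',np.hypot(p[1],p[2]),'peak y',np.arctan2(p[2],p[1])/k)
```

```text
1.72 [-0.017 -0.009 -0.077  0.18   1.7  ] 0.00777 [-0.026 -0.002  0.033  0.079  0.028 -0.071 -0.021 -0.007 -0.075 -0.023
  0.034  0.011  0.021] amp 0.07716999236572292 peak y -0.07005069127201216
1.4 [-0.015 -0.    -0.072  0.203  1.7  ] 0.00623 [-0.029 -0.008  0.03   0.071  0.028 -0.06  -0.011 -0.007 -0.057 -0.015
  0.038  0.009  0.01 ] amp 0.07204254536352445 peak y -0.06546353860091421
None [-0.014  0.012 -0.05   0.254  0.935] 0.00503 [-0.03  -0.021  0.009  0.053  0.038 -0.034  0.     0.019 -0.052 -0.009
  0.047  0.007 -0.014] amp 0.051001782999965044 peak y -0.055908000514697645
```

Both passes agree. In the new grip, contact is at tool yaw 0.18–0.20, so four clicks back is about 1.235. The earlier rest of 1.16 was about 3.7 clicks. I back off to 1.24 and release.

Request:
jog_arm --pt "0 0 0 0 0 0.06 0.5" --pt "0 0 0 0 0 0.12 0.5" --pt "0 0 0 0 0 0.12 0.5" --pt "0 0 0 0 0 0.12 0.5" --pt "0 0 0 0 0 0.12 0.5" --pt "0 0 0 0 0 0.12 0.5" --pt "0 0 0 0 0 0.12 0.5" --pt "0 0 0 0 0 0.12 0.5" --pt "0 0 0 0 0 0.12 0.5" --pt "0 0 0 0 0 0.12 0.5"

```text
t: 20.85
eef_pos: [0.6062, 0.0631, 0.1546]
tool_rot: [0.001, 0.207, 0.978, 0.001]
contact_force: [-2.2, 1.4, 6.2]
gripper_width: 0.623
grasp_force: 83.1
```

Request:
jog_arm --pt "0 0 0 0 0 0.05 0.5" --pt "0 0 0 0 0 0.04 0.5" --pt "0 0 0 0 0 0 0.5"

```text
t: 21.15
eef_pos: [0.6062, 0.0633, 0.1545]
tool_rot: [0.002, 0.164, 0.986, 0.001]
contact_force: [-1.5, 1.1, 6.7]
gripper_width: 0.626
grasp_force: 83.1
```

```bash
python3 av.py
```

```text
yaw 1.2407 Tz 0.107 +- 0.013
```

Request:
jog_arm --pt "0 0 0 0 0 0 0.7" --pt "0 0 0 0 0 0 0.8" --pt "0 0 0 0 0 0 1" --pt "0 0 0 0 0 0 1" --pt "0 0 0 0 0 0 1"

```text
t: 21.95
eef_pos: [0.6049, 0.0622, 0.1523]
tool_rot: [-0.0, 0.165, 0.986, -0.0]
contact_force: [0.1, 1.1, 0.0]
gripper_width: 1.003
grasp_force: 0.0
```

Request:
jog_arm --pt "0 0 0.01 0 0 0 1" --pt "0 0 0.02 0 0 0 1" --pt "0 0 0.03 0 0 0 1" --pt "0 0 0.04 0 0 0 1" --pt "-0.01 0.04 0.01 0 0 0 1" --pt "-0.01 0.04 0 0 0 0 1" --pt "-0.01 0.04 0 0 0 0 1" --pt "-0.01 0.04 0 0 0 0 1" --pt "-0.01 0.04 0 0 0 0 1" --pt "-0.01 0.04 0 0 0 0 1"

```text
t: 22.95
eef_pos: [0.5444, 0.3038, 0.2633]
tool_rot: [0.0, 0.165, 0.986, 0.0]
contact_force: [0.5, -0.7, -0.5]
gripper_width: 1.003
grasp_force: 0.0
```

```bash
cat > ang.py <<'E'
from h import *
c=bot.read_camera("top"); u0,v0=proj(c,[.603,.0642,.154])
def pol(im):  # grey over angle, averaged over 13..23 mm radius
    g=cv2.cvtColor(im,cv2.COLOR_RGB2GRAY).astype(np.float32); s=c["K"][0,0]/(c["eye"][2]-.154); th=np.linspace(-np.pi,np.pi,720,endpoint=False)
    acc=0
    for r in np.linspace(.013,.023,11):
        P=np.array([proj(c,[.603-r*np.cos(t),.0642+r*np.sin(t),.154]) for t in th],np.float32)
        acc=acc+cv2.remap(g,P[:,0].copy(),P[:,1].copy(),cv2.INTER_CUBIC).ravel()
    m=acc/11; w=np.clip(m-np.median(m)-.3*np.ptp(m),0,None); pk=th[m.argmax()]; w=w*(abs(np.angle(np.exp(1j*(th-pk))))<.5)
    return np.angle((w*np.exp(1j*th)).sum()).round(3)
prev=cv2.imread("pics/top0.png")[:,:,::-1]
print('start',pol(prev),'now',[pol(bot.read_camera("top")["img"]) for _ in range(3)])
cv2.imwrite("pics/end.png",c["img"][:,:,::-1])
E
python3 ang.py; python3 st.py
```

```text
start 0.156 now [np.float64(1.548), np.float64(1.549), np.float64(1.546)]
23.15 yaw 1.2426 T [-0.053  0.004 -0.008] F [-0.06 -0.71  0.33] q7 0.742 [0.5444 0.3034 0.2627] 0.9984140131740514 0.0
```

```bash
python3 -c "
from station import bot
print(bot.hand_in())"
```

```text
the job is handed in; nothing more can be done
None
```

I turned the ring to an estimated 30–35 N at the foot (limit 60 N), felt contact on two passes, then backed it off about 1.06 rad (roughly 4 clicks, contact known to about ±0.03 rad). I let go with the gripper clear and handed the job in; I steered clear of the loose items but didn't compare their before-and-after positions.

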